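# Push a contact roller up the truing stand's ramp into its seat

### The arm

A 7-joint arm with a two-finger parallel gripper is mounted at the origin on the work surface. World frame = base frame: x ahead of the robot, y to its left, z up, the work surface at z = 0. Lengths are in m, angles in degrees, forces in N, time in s.
With the tool pointing down it reaches from about 0.425 to 0.875 m from the base axis. Payload 4.7 kg.
Tool frame: the origin (TCP) lies at the very end of the fingers, on their centre line; the grasp point (between the pads) lies 19 mm behind it; z points along the fingers, y is the direction in which the jaws open and shut (so a half turn about z gives the same grasp; the last joint's range is limited). The gripper opens to 87 mm and grips with 3 to 60 N. Pads are 19 mm wide; open, the fingers measure 117 mm over their backs; the gripper's body (75 mm by 190 mm) begins 51 mm behind the grasp point.
Start: joints at [67.328, 18.392, -4.016, 83.108, 1.295, 78.541, -3.26], TCP at [0.259, -0.596, 0.196] pointing down, gripper open.
Joint ranges: [-163.93, 163.93], [-17.29, 119.83], [-79.2, 71.16], [3.27, 140.29], [-89.18, 269.18], [5.43, 117.66], [-154.24, 154.24]. Speed limits (degrees/s): [147.25, 147.25, 180, 180, 180, 180, 180].

### API

Orientations are given as [roll, pitch, yaw] about the fixed x, y, z axes, in that order (R = Rz(yaw) Ry(pitch) Rx(roll)).
In Python, from cell import * gives the robot as it stands.
- The arm moves only by the tool drive_tool, never from a script. Its argument "moves" is text: rows parted by semicolons, each of 5 numbers parted by spaces: the shift along the tool's x, y, z in m, then the turn about the tool's z in degrees, then the gripper's target within -1 to 1 (fully open at 1, half-way at 0, shut at -1). In form: x y z yaw fingers; .... A call has exactly 8 rows; each row is the pose to reach, as a shift and turn from the pose commanded when the call began, along the tool's axes at that moment; what a row does not reach only later rows make up. A row lasts 1/10 s, in which the tool goes at most 50 mm and 8.59 degrees, less where a joint would pass 70% of its speed; a pose out of reach is approached as far as the arm can. A call with a gripper value outside its range is refused whole. The fingers move at their own pace and stop on an object; "grip_force" is the grip in N (left out, the last holds). Time passes only in rows, so rows that repeat a pose let the fingers close, or fill a call up. It gives the time, the measured TCP pose, the force and the opening at its end, in the units of the state.
- get_obs(): the state, without advancing time (a new reading comes with each control period).
- read_camera(name): name is "scene" or "side" or "wrist"; returns (picture, depth): 420x560x3 uint8, red, green, blue; 420x560 float32, m along the optical axis (not along the pixel's ray), 0 where there is no reading.
- calibration(name): a dict with "intrinsics" (3x3 intrinsics, pixels), "cam_to_world" (4x4, takes a point from camera to world coordinates); the wrist camera has in their place "T_tool_cam" (4x4, takes a point from camera to tool coordinates, whose origin is the TCP and whose axes are the flange's). Camera axes: x right, y up, looking along -z (the intrinsics and any distortion apply to the point x, -y, -z); pixel columns grow to the right and rows downward; lengths in m; the calibration is good to about 2 mm. A picture is of the moment at which its call begins: read the wrist's pose just before it. calibration takes no time and is no camera call.
- sign_off(): hands the job in, once; it reports no verdict.
Trained networks look in the newest picture that a camera, given by its name, has taken for a name from the list of things; names that differ only in an ending like _2 or _b are one class to them, and where a whole thing is asked for, a point or a joint stands for the part that bears it (a point fixed in the world has none). Each returns a list of dicts, best first, with "conf" (0 to 1); they miss things now and then, are a little off and sometimes report something else, mostly with a low value. They report only what shows in the picture. A call takes as long as a camera call.
- search_frame(camera, name): "uv" ([column, row] in pixels, amid what is visible of it).
- pinpoint(camera, name): "uv" ([column, row] in pixels: a listed point, or the origin of a listed thing).
The state is a dict: "time_s": time; "qpos": joint angles; "joint_velocities": joint speeds; "effort": joint torques, N m; "tool_pos": TCP position; "tool_rot": TCP orientation; "force": force on the tool from outside, world axes, zero at the start; "wrist_torque": the same for the moment, N m; "grip_width": finger opening in m.
Only numpy, scipy, OpenCV 4.12 (cv2) and the standard library are available. Lean on these libraries where they do the work, as an engineer would, in place of code of your own. Each camera call takes 0.05 s, during which the arm holds its last target. There are 200 camera calls.

### The job

With closed fingertips, push the orange contact roller up the ramp of the red truing stand, over the crest and down against the yellow stop, so that it stays seated there by itself. Push it steadily all the way: do not grip, lift, ram or fling it, and do not let it run away back down the ramp. Leave the other things on the bench where they are.

Things in the scene. Friction and masses are not known exactly. Their poses are not given: they have to be found in the camera images.
- roller: The task's roller: an orange cylinder with aluminium end faces and dark bore, diameter 56 mm, length 60 mm, about 0.3 to 0.65 kg. It lies across the lane, at first on the level apron at the low end (centre at stand x = -155 to -115 mm), and rolls freely. Origin at its centre; its own y is the cylinder's axis (x and z turn as it rolls).
- stand: Truing stand, fixed to the bench: red base (104 mm wide) and rails, polished steel lane (low friction), yellow stop at the high end. Origin on the bench top under mid-lane; x points uphill along the lane to the stop, y across, z up. Lane 66 mm wide between two 6 mm rails that rise 14 mm above its surface. Tail lip at x = -206 to -200 mm, 20 mm above the bench.
- seat (a point): Where the roller's centre is when seated against the stop: stand x = 102, y = 0, z = 62 mm; axes as the stand's. The stop's upright face is at stand x = 130 mm, 78 mm wide, its top 80 mm above the bench. The seat is the lane's last 50 mm: it slopes down (6 degrees) from the crest to 31 mm height at the stop.
- ramp_foot (a point): Foot of the ramp, mid-lane, on the lane surface: stand x = -100, z = 14 mm. Behind it (x = -200 to -100) the apron is level at 14 mm. Ahead, the straight ramp rises at 7 degrees to the crest; on the ramp the roller rolls back down when nothing is behind it.
- crest (a point): Crest at the top of the ramp, mid-lane, on the lane surface: stand x = 80, z = 36 mm. Once the roller's centre is past it, the roller rolls on to the stop and stays.
- sleeve: Bystander: brass bearing sleeve standing on end, diameter 40 mm, 40 mm high, beside the stand, on the far side from the robot. Origin at the centre of its underside. Leave alone.
- wrench: Bystander: steel wrench lying flat beside the stand, on the robot's side, along the lane. Origin at the middle of its underside. Leave alone.
- oil: Bystander: yellow oil bottle with a red cap, diameter 52 mm, 130 mm high. Origin at the centre of its underside. Leave alone.
- wheel: Bystander: white grinding wheel lying flat, diameter 124 mm, 22 mm thick. Origin at the centre of its underside. Leave alone.
- paste: Bystander: closed steel tin, diameter 64 mm, 55 mm high. Origin at the centre of its underside. Leave alone.
- spare: Bystander: grey plastic plug standing on end, diameter 48 mm, 50 mm high. Origin at the centre of its underside. Leave alone.
- driver: Bystander: screwdriver lying flat across the back of the bench, beyond the stand. Origin at the middle of its underside. Leave alone.

How it is judged:
By the outcome, as a careful person would: the job done as asked, in the order asked, and still so for the second after the job is handed in, with the robot touching nothing.
It also fails if it takes over 38 s, if anything falls off the work surface, if the arm or the gripper's body presses on something with over 40 N, if the wrist force passes 120 N, or if a joint passes its speed limit or range.

## Working session

There is one attempt and no reset: what is moved stays moved. The work goes in short steps, Python scripts to look and compute and a tool call to move; the robot and the scene stay as the last step left them, time stands still between calls to the robot, and variables do not carry over. Pictures are saved under pics/ and viewed, about 8 in all and at most 12, crops included, and the job is handed in when it is done.

Besides the shell and the picture viewer there is one more tool, called after "Call:" as name(argument=value, ...) on one line, values as JSON. drive_tool: Moves the arm, as the interface text tells. Its arguments: {"type":"object","properties":{"moves":{"type":"string"},"grip_force":{"type":"number"}},"required":["moves"]}

```bash
mkdir -p pics
cat > h.py <<'E'
from cell import *
import numpy as np, cv2
def shot(n,f):
    p,d=read_camera(n); cv2.imwrite('pics/'+f,p[:,:,::-1]); return p,d
def ray(n,uv,T=None):
    c=calibration(n); K=np.array(c['intrinsics']); 
    T=np.array(c['cam_to_world']) if T is None else T
    v=np.linalg.inv(K)@[uv[0],uv[1],1]; v=np.array([v[0],-v[1],-v[2]])
    return T[:3,3],T[:3,:3]@v
def world(n,uv,depth,T=None):
    o,v=ray(n,uv,T); return o+v*depth
def proj(n,P,T=None):
    c=calibration(n); T=np.array(c['cam_to_world']) if T is None else T
    q=np.linalg.inv(T)@np.append(P,1); q=np.array(c['intrinsics'])@[q[0],-q[1],-q[2]]; return q[:2]/q[2]
def tri(obs):
    A=np.zeros((3,3));b=np.zeros(3)
    for o,v in obs:
        v=v/np.linalg.norm(v);M=np.eye(3)-np.outer(v,v);A+=M;b+=M@o
    X=np.linalg.solve(A,b)
    return X,[np.linalg.norm(np.cross(X-o,v/np.linalg.norm(v))) for o,v in obs]
E
python3 - <<'E'
from h import *
np.set_printoptions(precision=4,suppress=True)
print(calibration('scene'))
o=get_obs();print(o)
R={}
for c in ('scene','side'):
    p,d=shot(c,c+'0.png')
    for n in ('roller','stand','seat','ramp_foot','crest'):
        r=pinpoint(c,n)[:2]
        print(c,n,[(np.round(x['uv'],1),round(x['conf'],2)) for x in r])
        if r: R.setdefault(n,[]).append(ray(c,r[0]['uv']))
for n in R:
    if len(R[n])>1: print(n,*tri(R[n]))
a=cv2.imread('pics/scene0.png');b=cv2.imread('pics/side0.png')
cv2.imwrite('pics/both.png',cv2.resize(np.vstack([a,b]),(400,600)))
E
```

```text
{'intrinsics': array([[393.6532,   0.    , 269.4061],
       [  0.    , 393.6532, 208.3064],
       [  0.    ,   0.    ,   1.    ]]), 'cam_to_world': array([[ 0.4056, -0.5148,  0.7553,  1.4016],
       [ 0.9138,  0.2469, -0.3225, -0.361 ],
       [-0.0204,  0.821 ,  0.5706,  0.711 ],
       [ 0.    ,  0.    ,  0.    ,  1.    ]])}
{'time_s': 0.0, 'qpos': array([67.3293, 18.44  , -4.0127, 83.1758,  1.2949, 78.5411, -3.2608]), 'joint_velocities': array([ 0.0091, -0.0924,  0.0882, -0.0593, -0.0651,  0.0047,  0.086 ]), 'effort': array([  0.0001, -49.1294,  -0.4035, -31.2523,  -0.0639,   0.0436,
         0.0002]), 'tool_pos': array([ 0.2586, -0.5957,  0.1947]), 'tool_rot': array([-179.8883,    0.0066,   23.477 ]), 'force': array([-0.1864,  0.7459,  0.9784]), 'wrist_torque': array([-0.0031,  0.0497,  0.0465]), 'grip_width': 0.08716023960546286}
scene roller [(array([219.9, 213.2]), 0.6)]
scene stand [(array([263.6, 223. ]), 0.59)]
scene seat [(array([295.8, 201.2]), 0.77)]
scene ramp_foot [(array([233.1, 219.8]), 0.61)]
scene crest [(array([289.9, 208.9]), 0.6)]
side roller [(array([324.7, 206. ]), 0.8)]
side stand []
side seat [(array([263. , 233.7]), 0.93), (array([220.8, 204.7]), 0.38)]
side ramp_foot [(array([317.6, 220.9]), 0.96)]
side crest [(array([320.1, 249.5]), 0.67)]
roller [ 0.4784 -0.1228  0.0409] [np.float64(0.0028598804892208157), np.float64(0.002859880489220886)]
seat [0.549  0.0933 0.0624] [np.float64(0.0052752225553940645), np.float64(0.005275222555394146)]
ramp_foot [ 0.4837 -0.0869  0.0099] [np.float64(0.001724100178944044), np.float64(0.0017241001789440886)]
crest [0.4461 0.0774 0.0067] [np.float64(0.04518684311766206), np.float64(0.045186843117662044)]
```

View pics/scene0.png

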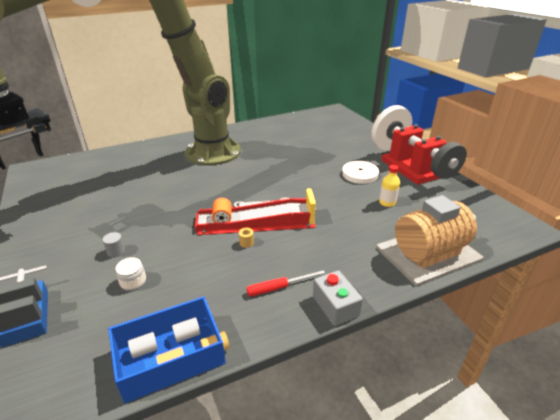

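View pics/side0.png

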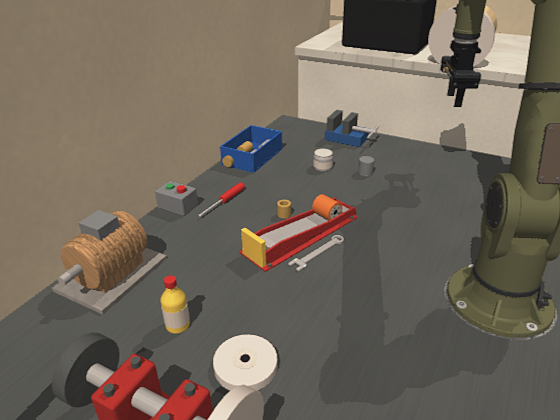

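The scene view shows the roller at (222,210) at the low end, with the stop at (312,205). The side view agrees: roller (328,207), stop (254,246). The network's side-view crest is wrong. I'll refine the stand pose from the depth.

Run:
```python
from h import *
np.set_printoptions(precision=4,suppress=True)
def cloud(c):
    p,d=read_camera(c);h=cv2.cvtColor(p,cv2.COLOR_RGB2HSV)
    v,u=np.nonzero(d>0);K=np.array(calibration(c)['intrinsics']);z=d[v,u]
    T=np.array(calibration(c)['cam_to_world'])
    P=np.c_[(u-K[0,2])/K[0,0]*z,-(v-K[1,2])/K[1,1]*z,-z]@T[:3,:3].T+T[:3,3]
    return P,h[v,u].astype(int)
for c in('scene','side'):
    P,H=cloud(c)
    box=(abs(P[:,0]-.51)<.12)&(P[:,1]>-.25)&(P[:,1]<.2)&(P[:,2]<.12)
    P,H=P[box],H[box]
    h,s,v=H.T
    red=((h<5)|(h>174))&(s>150)&(v>60)
    yel=(h>22)&(h<33)&(s>150)&(P[:,1]>.05);org=(h>6)&(h<18)&(s>150)&(P[:,1]<-.05)&(P[:,2]>.03)
    Q=P[red]; r=cv2.minAreaRect(Q[:,:2].astype(np.float32)*1000)
    print(c,red.sum(),r, cv2.boxPoints(r).tolist())
    for n,m in(('yel',yel),('org',org)):
        q=P[m]; print(n,m.sum(),q.min(0),q.max(0),np.median(q,0)) if m.any() else 0
        if m.any():print(cv2.minAreaRect(q[:,:2].astype(np.float32)*1000))
    b=P[(H[:,1]<80)&(P[:,2]<.005)];print('bench z',np.median(b[:,2]))
```

```text
scene 1661 ((487.0065002441406, -25.49786376953125), (356.15234375, 138.1501922607422), 70.47352600097656) [[362.3835144042969, -170.24453735351562], [492.5882873535156, -216.42019653320312], [611.6295166015625, 119.24880981445312], [481.4247131347656, 165.42446899414062]]
yel 13 [0.5363 0.1144 0.0716] [0.5967 0.1318 0.0806] [0.5701 0.1199 0.0772]
((565.8524780273438, 122.08760833740234), (5.996718406677246, 61.84956741333008), 77.30220031738281)
org 139 [ 0.4337 -0.1508  0.0301] [ 0.5081 -0.0839  0.0702] [ 0.4848 -0.1276  0.0605]
((471.2409973144531, -117.62073516845703), (54.11136245727539, 63.037696838378906), 68.23563385009766)
bench z -0.0024282444966728933
side 1843 ((497.69000244140625, -20.799179077148438), (354.4658203125, 104.00587463378906), 69.09134674072266) [[385.8607177734375, -167.80264282226562], [483.017822265625, -204.920166015625], [609.519287109375, 126.20428466796875], [512.3621826171875, 163.32180786132812]]
yel 78 [0.5239 0.1232 0.0057] [0.5965 0.1531 0.0838] [0.5532 0.1384 0.0804]
((559.3544311523438, 136.777587890625), (10.745257377624512, 76.30226135253906), 72.1981201171875)
org 385 [ 0.4344 -0.1331  0.0301] [ 0.5066 -0.0751  0.0746] [ 0.4723 -0.0952  0.0611]
((471.7832336425781, -112.86688232421875), (61.72708511352539, 63.54063034057617), 70.84528350830078)
bench z 0.00044844626238338403
```

Call:
drive_tool(moves="0.03 -0.026 0 -6 -1; 0.06 -0.052 0 -12 -1; 0.09 -0.079 0 -18 -1; 0.12 -0.106 0 -24 -1; 0.15 -0.132 0 -30 -1; 0.18 -0.159 0 -36 -1; 0.21 -0.185 0 -42 -1; 0.24 -0.212 0 -46 -1", grip_force=20)

```text
time_s: 1.5
tool_pos: [0.3951, -0.3048, 0.1962]
tool_rot: [180.0, 0.0, 69.7]
force: [0.3, 0.4, 1.6]
grip_width: 0.0311
```

Call:
drive_tool(moves="0.03 0 0 0 -1; 0.06 0 0 0 -1; 0.09 0 0 0 -1; 0.11 0 0 0 -1; 0.13 0 0 0 -1; 0.14 0 0 0 -1; 0.14 0 0 0 -1; 0.14 0 0 0 -1")

```text
time_s: 2.3
tool_pos: [0.4434, -0.176, 0.1959]
tool_rot: [180.0, 0.0, 69.4]
force: [-0.2, -0.1, -0.1]
grip_width: 0.0006
```

```bash
cat >> h.py <<'E'
from scipy.spatial.transform import Rotation as Ro
def wT():
    o=get_obs();T=np.eye(4);T[:3,:3]=Ro.from_euler('xyz',o['tool_rot'],degrees=True).as_matrix();T[:3,3]=o['tool_pos']
    return T@np.array(calibration('wrist')['T_tool_cam'])
E
python3 - <<'E'
from h import *
np.set_printoptions(precision=4,suppress=True)
o=get_obs();print(o['tool_pos'],o['tool_rot'],o['grip_width'])
T=wT();print(T);p,d=shot('wrist','w1.png')
for n in ('roller','seat','ramp_foot','crest','stand'):
    for x in pinpoint('wrist',n)[:2]:
        u,v=map(int,x['uv']);print(n,x['uv'],x['conf'],world('wrist',x['uv'],d[v,u],T) if 0<=v<420 and 0<=u<560 else '')
E
```

```text
[ 0.4434 -0.176   0.1959] [179.9953   0.0439  69.4397] 0.0006226342638733892
[[ 0.9365  0.3354  0.1028  0.4715]
 [-0.3508  0.895   0.2756 -0.099 ]
 [ 0.0005 -0.2942  0.9558  0.3845]
 [ 0.      0.      0.      1.    ]]
roller [279.3, 125.7] 0.86 [ 0.4701 -0.1132  0.0704]
roller [433.0, 275.0] 0.74 [ 0.5951 -0.3679  0.0363]
ramp_foot [279.9, 103.8] 0.91 [ 0.4784 -0.0931  0.0581]
stand [277.3, 9.0] 0.63 [ 0.5096 -0.0022  0.0255]
```

View pics/w1.png

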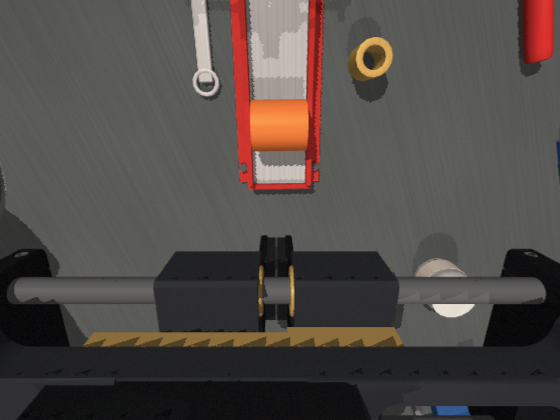

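The wrist view shows the roller spanning columns 250–308 and rows 100–150, centred between the rails with the tail lip at row 185. The lane is almost parallel to the tool's x axis. Next I'll fit the lane axis and roller precisely from this view.

Run:
```python
from h import *
np.set_printoptions(precision=4,suppress=True)
o=get_obs();T=wT();p,d=read_camera('wrist');h=cv2.cvtColor(p,cv2.COLOR_RGB2HSV).astype(int)
K=np.array(calibration('wrist')['intrinsics'])
a=np.deg2rad(69.44);X=np.array([np.cos(a),np.sin(a)]);Y=np.array([np.sin(a),-np.cos(a)])
def pts(m):
    v,u=np.nonzero(m&(d>0));z=d[v,u]
    P=np.c_[(u-K[0,2])/K[0,0]*z,-(v-K[1,2])/K[1,1]*z,-z]@T[:3,:3].T+T[:3,3]
    q=P[:,:2]-o['tool_pos'][:2];return np.c_[q@X,q@Y,P[:,2]]
H,S,V=h[...,0],h[...,1],h[...,2]
box=np.zeros(H.shape,bool);box[:200,225:335]=1
R=pts(box&((H<5)|(H>174))&(S>150));O=pts(box&(H>7)&(H<18)&(S>140))
print('roller tool-frame',np.percentile(O,[0,2,50,98,100],axis=0))
print('red',np.percentile(R,[0,2,50,98,100],axis=0))
for x in np.arange(.02,.22,.03):
    s=R[abs(R[:,0]-x)<.008]; s=s[s[:,2]>s[:,2].max()-.006]
    print(x,len(s),s[:,1].min() if len(s) else 0,s[:,1].max() if len(s) else 0, np.median(s[:,2]) if len(s) else 0)
    l=pts(box&(S<60)&(V>120)); l=l[abs(l[:,0]-x)<.008]
    if len(l):print('  lane',l[:,1].min(),l[:,1].max(),np.median(l[:,2]))
```

```text
roller tool-frame [[ 0.0395 -0.0283  0.0211]
 [ 0.0414 -0.0263  0.0489]
 [ 0.069   0.0027  0.0664]
 [ 0.0931  0.0315  0.0705]
 [ 0.0963  0.0372  0.0717]]
red [[-0.0175 -0.0516 -0.0023]
 [-0.0095 -0.0498  0.0028]
 [ 0.1061 -0.0143  0.0058]
 [ 0.1951  0.0531  0.0388]
 [ 0.2024  0.0559  0.062 ]]
0.02 130 -0.03598516457936497 0.04119928366797068 0.027833439046275332
  lane -0.027062683680281523 0.03585342655825573 0.013835840566789936
0.05 1 -0.02738740376681217 -0.02738740376681217 0.06202013299695336
0.08 120 -0.037418407958563785 0.04047527726241085 0.02782701128483367
0.11000000000000001 185 -0.03765367484630586 0.0403540234135173 0.029845427428858595
  lane -0.027383599311347085 0.03439276394400696 0.015794046109427085
0.14 189 -0.038252194744227634 0.03973059666092629 0.03363405913632944
  lane -0.028702851207930438 0.03368423645212838 0.019450582478329093
0.17 215 -0.038862585201701084 0.03935009380249971 0.03723296647572266
  lane -0.028687335691312987 0.03346185841137491 0.023169038010227905
0.2 153 -0.051570011357061754 0.051260708592017895 0.004790451995340894
  lane -0.02879924849795724 0.032906218527281254 0.025955272574810617
```

Call:
drive_tool(moves="0.01 0.0015 0 -0.8 -1; 0.018 0.0025 0.02 -0.9 -1; 0.018 0.0025 0.05 -0.9 -1; 0.018 0.0025 0.08 -0.9 -1; 0.018 0.0025 0.11 -0.9 -1; 0.018 0.0025 0.13 -0.9 -1; 0.018 0.0025 0.14 -0.9 -1; 0.018 0.0025 0.14 -0.9 -1")

```text
time_s: 3.45
tool_pos: [0.4517, -0.1582, 0.0548]
tool_rot: [-179.9, -0.0, 70.4]
force: [0.3, 0.0, -0.1]
grip_width: 0.0007
```

Run:
```python
from h import *
o=get_obs();print(o['tool_pos'],o['tool_rot'],o['force'])
shot('wrist','w2.png')
```

```text
[ 0.45168466 -0.15816773  0.05480485] [-1.79862981e+02 -3.51554561e-02  7.04319904e+01] [ 0.27712771  0.01503443 -0.14409246]
```

View pics/w2.png

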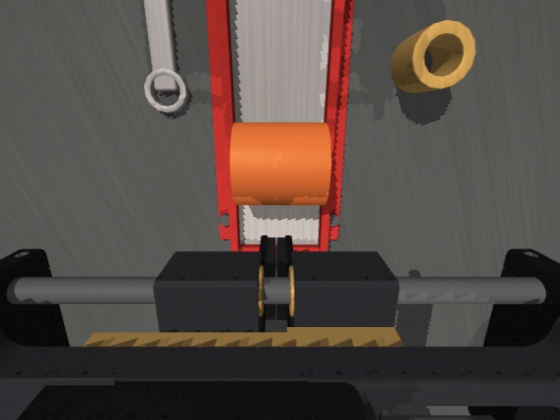

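The fingers are in line with the lane (column 276 against the roller centre at 281) and sit behind the roller, ahead of the lip. I'll lower them and close in gently.

Call:
drive_tool(moves="0 0.001 0.01 0 -1; 0 0.001 0.02 0 -1; 0 0.001 0.027 0 -1; 0 0.001 0.027 0 -1; 0.003 0.001 0.027 0 -1; 0.006 0.001 0.027 0 -1; 0.009 0.001 0.027 0 -1; 0.011 0.001 0.027 0 -1")

```text
time_s: 4.3
tool_pos: [0.4574, -0.1487, 0.0292]
tool_rot: [180.0, 0.0, 70.4]
force: [0.8, -0.4, -0.4]
grip_width: 0.0007
```

Call:
drive_tool(moves="0.002 0 0 0 -1; 0.004 0 0 0 -1; 0.006 0 0 0 -1; 0.008 0 0 0 -1; 0.010 0 0 0 -1; 0.012 0 0 0 -1; 0.014 0 0 0 -1; 0.016 0 0 0 -1")

```text
time_s: 5.1
tool_pos: [0.4624, -0.1338, 0.0288]
tool_rot: [-180.0, 0.0, 70.4]
force: [-0.4, -0.8, 1.3]
grip_width: 0.0005
```

```bash
cat > m.py <<'E'
from h import *
import sys
np.set_printoptions(precision=4,suppress=True)
o=get_obs();T=wT();p,d=shot('wrist',sys.argv[1]);h=cv2.cvtColor(p,cv2.COLOR_RGB2HSV).astype(int)
K=np.array(calibration('wrist')['intrinsics'])
a=np.deg2rad(o['tool_rot'][2]);X=np.array([np.cos(a),np.sin(a)]);Y=np.array([np.sin(a),-np.cos(a)])
def pts(m):
    v,u=np.nonzero(m&(d>0));z=d[v,u]
    P=np.c_[(u-K[0,2])/K[0,0]*z,-(v-K[1,2])/K[1,1]*z,-z]@T[:3,:3].T+T[:3,3]
    q=P[:,:2]-o['tool_pos'][:2];return np.c_[q@X,q@Y,P[:,2]]
H,S,V=h[...,0],h[...,1],h[...,2];box=np.zeros(H.shape,bool);box[:250,180:380]=1
O=pts(box&(H>7)&(H<18)&(S>140))
O=O[O[:,2]>O[:,2].max()-.04]
print(o['time_s'],o['tool_pos'],o['tool_rot'],o['force'])
print('roller rel tool (lo,mid,hi)',np.percentile(O,[1,50,99],axis=0))
Yl=pts(box&(H>22)&(H<33)&(S>150)&(V>120))
if len(Yl)>30:print('stop',np.percentile(Yl,[2,50,98],axis=0))
t=O[O[:,2]>np.percentile(O[:,2],98)-.002];print('top line x,z',np.median(t,0))
l=pts(box&(S<60)&(V>120));l=l[l[:,2]<.06]
if len(l):
    for x in (.07,.10,.13,.16,.19): 
        s=l[(abs(l[:,0]-x)<.006)]
        if len(s):print('lane',x,s[:,1].min(),s[:,1].max(),np.median(s[:,2]))
E
python3 m.py w3.png
```

```text
5.1 [ 0.4624 -0.1338  0.0288] [-179.9958    0.0059   70.383 ] [-0.3614 -0.8061  1.2923]
roller rel tool (lo,mid,hi) [[ 0.0134 -0.0294  0.0449]
 [ 0.0434 -0.      0.0666]
 [ 0.0639  0.029   0.0706]]
top line x,z [ 0.0368 -0.0005  0.0693]
lane 0.07 -0.02956695404667152 0.0325319206719718 0.016501251105066755
lane 0.1 -0.03023087785863312 0.032512276732821345 0.020236247156663806
lane 0.13 -0.03003975928625747 0.0326287563303773 0.02391051111109424
```

Call:
drive_tool(moves="0.0025 0 0 0 -1; 0.005 0 0 0 -1; 0.0075 0 0 0 -1; 0.01 0 0 0 -1; 0.0125 0 0 0 -1; 0.015 0 -0.0003 0 -1; 0.0175 0 -0.0006 0 -1; 0.02 0 -0.001 0 -1")

```text
time_s: 5.95
tool_pos: [0.4698, -0.1179, 0.0314]
tool_rot: [179.8, 0.2, 70.3]
force: [-3.0, -6.1, 11.4]
grip_width: 0.0007
```

Call:
drive_tool(moves="0.003 0 -0.0004 0 -1; 0.006 0 -0.0007 0 -1; 0.009 0 -0.0011 0 -1; 0.012 0 -0.0015 0 -1; 0.015 0 -0.0018 0 -1; 0.018 0 -0.0022 0 -1; 0.021 0 -0.0026 0 -1; 0.024 0 -0.003 0 -1")

```text
time_s: 6.75
tool_pos: [0.4784, -0.0974, 0.0358]
tool_rot: [179.7, 0.3, 70.2]
force: [-6.0, -10.5, 21.1]
grip_width: 0.0006
```

```bash
python3 m.py w4.png
```

```text
6.75 [ 0.4784 -0.0974  0.0358] [179.7422   0.3435  70.249 ] [ -6.0218 -10.5164  21.1184]
roller rel tool (lo,mid,hi) [[ 0.0102 -0.0298  0.0463]
 [ 0.0395 -0.0007  0.0695]
 [ 0.0593  0.0289  0.0735]]
top line x,z [ 0.0322 -0.0007  0.0722]
lane 0.07 -0.03322158672793906 0.029479926423856273 0.021314845551124062
lane 0.1 -0.0328647534038927 0.02923889329177726 0.02506814967585619
lane 0.13 -0.033191583049686696 0.029306122077059873 0.028692775639087037
```

Run:
```python
from h import *
p,_=read_camera('side');q,_=read_camera('scene')
a=cv2.resize(p[150:290,220:400,::-1],(720,560),interpolation=cv2.INTER_CUBIC)
cv2.imwrite('pics/s4.png',a)
```

```text
(no output)
```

View pics/w4.png

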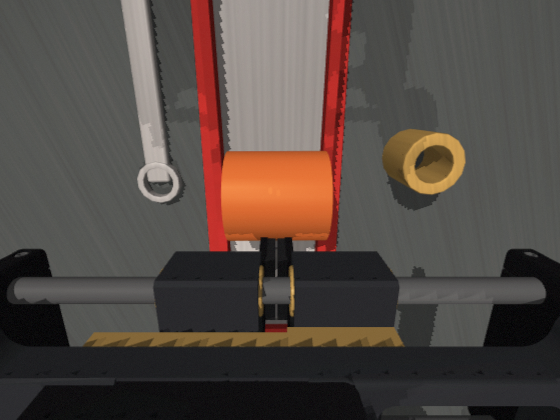

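View pics/s4.png

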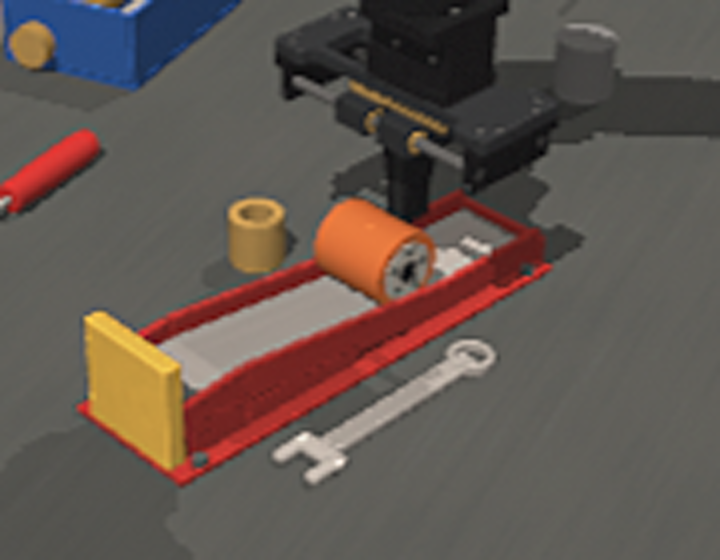

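The wrist view has the fingers at (276,240) against the middle of the roller's rear. The side view shows contact only there. The upward force (21 N) suggests the roller is dragging the fingers upward. I'll ease the tool up in place to relieve it.

Call:
drive_tool(moves="0 0 -0.001 0 -1; 0 0 -0.002 0 -1; 0 0 -0.003 0 -1; 0 0 -0.004 0 -1; 0 0 -0.005 0 -1; 0 0 -0.006 0 -1; 0 0 -0.007 0 -1; 0 0 -0.007 0 -1")

```text
time_s: 7.7
tool_pos: [0.4765, -0.0919, 0.0394]
tool_rot: [-179.9, -0.0, 70.4]
force: [-0.2, -0.4, 1.8]
grip_width: 0.0002
```

```bash
python3 m.py w5.png
```

```text
7.7 [ 0.4765 -0.0919  0.0394] [-179.9127   -0.0086   70.4125] [-0.1688 -0.371   1.8248]
roller rel tool (lo,mid,hi) [[ 0.0077 -0.0261  0.048 ]
 [ 0.0374  0.0034  0.0699]
 [ 0.0572  0.0326  0.0739]]
top line x,z [0.0301 0.0034 0.0726]
lane 0.07 -0.02925769947530526 0.03328856514833544 0.021830008528721814
lane 0.1 -0.029019370811430377 0.03328848889038623 0.025621388513960813
lane 0.13 -0.029778081797148418 0.033629810865181624 0.029267378211785114
```

Easing up relieved the load. As the tip rose, the roller-to-tool distance shrank from 38 to 35 to 32 mm, so the fingertips must taper. Their sloped front was wedging the roller down. I'll back off a few mm and lower the fingers, so the roller bears on the straight part near the pads.

Call:
drive_tool(moves="-0.001 0 0.001 0 -1; -0.002 0.001 0.004 0 -1; -0.0035 0.002 0.007 0 -1; -0.005 0.002 0.010 0 -1; -0.006 0.002 0.013 0 -1; -0.007 0.002 0.016 0 -1; -0.008 0.002 0.019 0 -1; -0.008 0.002 0.0195 0 -1")

```text
time_s: 8.55
tool_pos: [0.4759, -0.1007, 0.0197]
tool_rot: [-179.9, -0.0, 70.4]
force: [-0.7, -0.4, 1.3]
grip_width: 0.0002
```

```bash
python3 m.py w6.png
```

```text
8.55 [ 0.4759 -0.1007  0.0197] [-179.9448   -0.0022   70.3724] [-0.7007 -0.4096  1.3326]
roller rel tool (lo,mid,hi) [[ 0.0174 -0.0284  0.0495]
 [ 0.0469  0.0009  0.0703]
 [ 0.0673  0.0302  0.0741]]
top line x,z [0.0405 0.0014 0.0729]
lane 0.07 -0.031963028274203484 0.030829592779432684 0.021009451821823788
lane 0.1 -0.031097716166834277 0.031010290164664025 0.024557766048442398
lane 0.13 -0.031775140072815886 0.031000502926343276 0.028288935294094764
```

Call:
drive_tool(moves="0.0025 0 -0.0003 0 -1; 0.005 0 -0.0006 0 -1; 0.0075 0 -0.0009 0 -1; 0.01 0 -0.0012 0 -1; 0.0125 0 -0.0015 0 -1; 0.015 0 -0.0018 0 -1; 0.0175 0 -0.0021 0 -1; 0.02 0 -0.0025 0 -1")

```text
time_s: 9.4
tool_pos: [0.4831, -0.0817, 0.0229]
tool_rot: [180.0, 0.0, 70.4]
force: [0.6, -3.0, 1.1]
grip_width: 0.0004
```

```bash
python3 m.py w7.png
```

```text
9.4 [ 0.4831 -0.0817  0.0229] [179.9977   0.0052  70.3786] [ 0.5655 -2.9503  1.0943]
roller rel tool (lo,mid,hi) [[ 0.0168 -0.0288  0.0521]
 [ 0.0467  0.0004  0.0728]
 [ 0.0673  0.0298  0.0766]]
top line x,z [0.0403 0.0004 0.0753]
lane 0.07 -0.031559869537561944 0.030488190807068216 0.023493648572659134
lane 0.1 -0.03214782384530904 0.03048270799368276 0.027073602496899885
lane 0.13 -0.0314394591618364 0.030604507121291265 0.03073560735619861
```

Call:
drive_tool(moves="0.0025 0 -0.0003 0 -1; 0.005 0 -0.0006 0 -1; 0.008 0 -0.001 0 -1; 0.011 0 -0.0014 0 -1; 0.014 0 -0.0017 0 -1; 0.017 0 -0.0021 0 -1; 0.02 0 -0.0025 0 -1; 0.023 0 -0.0028 0 -1")

```text
time_s: 10.25
tool_pos: [0.4908, -0.06, 0.0257]
tool_rot: [-180.0, 0.0, 70.4]
force: [-1.2, -1.5, 1.5]
grip_width: 0.0001
```

Call:
drive_tool(moves="0.003 0 -0.0004 0 -1; 0.006 0 -0.0007 0 -1; 0.009 0 -0.0011 0 -1; 0.012 0 -0.0015 0 -1; 0.015 0 -0.0018 0 -1; 0.018 0 -0.0022 0 -1; 0.021 0 -0.0026 0 -1; 0.024 0 -0.003 0 -1")

```text
time_s: 11.05
tool_pos: [0.4989, -0.0374, 0.0287]
tool_rot: [180.0, 0.0, 70.4]
force: [0.6, -2.7, 0.2]
grip_width: 0.0002
```

Call:
drive_tool(moves="0.003 0 -0.0004 0 -1; 0.006 0 -0.0007 0 -1; 0.009 0 -0.0011 0 -1; 0.012 0 -0.0015 0 -1; 0.015 0 -0.0018 0 -1; 0.018 0 -0.0022 0 -1; 0.021 0 -0.0026 0 -1; 0.024 0 -0.003 0 -1")

```text
time_s: 11.85
tool_pos: [0.507, -0.0148, 0.0317]
tool_rot: [180.0, 0.0, 70.4]
force: [-0.8, -1.8, 2.0]
grip_width: 0.0006
```

```bash
python3 m.py w8.png
```

```text
11.85 [ 0.507  -0.0148  0.0317] [179.9985   0.0056  70.3788] [-0.7603 -1.8073  2.001 ]
roller rel tool (lo,mid,hi) [[ 0.017  -0.0288  0.0608]
 [ 0.0468  0.0004  0.0814]
 [ 0.0672  0.0298  0.0852]]
top line x,z [0.0403 0.0004 0.084 ]
lane 0.07 -0.03131219927031792 0.030668205181247597 0.03218163397034304
lane 0.1 -0.03279396616707213 0.030634909323424848 0.03550103662987843
lane 0.13 -0.032642299085464656 0.028890181510726563 0.033111253228021845
```

Call:
drive_tool(moves="0.003 0 -0.0004 0 -1; 0.006 0 -0.0007 0 -1; 0.009 0 -0.0011 0 -1; 0.012 0 -0.0015 0 -1; 0.015 0 -0.0018 0 -1; 0.018 0 -0.0022 0 -1; 0.021 0 -0.0026 0 -1; 0.024 0 -0.003 0 -1")

```text
time_s: 12.7
tool_pos: [0.515, 0.0078, 0.0347]
tool_rot: [-180.0, 0.0, 70.4]
force: [0.2, -2.3, 1.1]
grip_width: 0.0
```

Call:
drive_tool(moves="0.003 0 -0.0004 0 -1; 0.006 0 -0.0007 0 -1; 0.009 0 -0.0011 0 -1; 0.012 0 -0.0015 0 -1; 0.015 0 -0.0018 0 -1; 0.018 0 -0.0022 0 -1; 0.021 0 -0.0026 0 -1; 0.023 0 -0.0028 0 -1")

```text
time_s: 13.5
tool_pos: [0.5228, 0.0298, 0.0375]
tool_rot: [180.0, -0.0, 70.4]
force: [-0.4, -1.0, 0.8]
grip_width: 0.0003
```

Call:
drive_tool(moves="0.002 0 -0.0002 0 -1; 0.004 0 -0.0004 0 -1; 0.006 0 -0.0006 0 -1; 0.008 0 -0.0008 0 -1; 0.010 0 -0.001 0 -1; 0.012 0 -0.001 0 -1; 0.014 0 -0.001 0 -1; 0.016 0 -0.001 0 -1")

```text
time_s: 14.3
tool_pos: [0.5282, 0.0452, 0.0384]
tool_rot: [-180.0, -0.1, 70.4]
force: [-0.4, -0.5, 0.3]
grip_width: 0.0006
```

```bash
python3 m.py w9.png
```

```text
14.3 [0.5282 0.0452 0.0384] [-179.9989   -0.0528   70.4011] [-0.4168 -0.4572  0.2865]
roller rel tool (lo,mid,hi) [[ 0.0172 -0.0286  0.0666]
 [ 0.0477  0.0009  0.0885]
 [ 0.0683  0.03    0.0924]]
stop [[0.0976 0.0303 0.0785]
 [0.099  0.0326 0.0797]
 [0.1004 0.0349 0.0808]]
top line x,z [0.0412 0.0004 0.0911]
lane 0.07 -0.03206051236126852 -0.030162378168314102 0.03298335346808984
```

Call:
drive_tool(moves="0.002 0 -0.0005 0 -1; 0.004 0 -0.001 0 -1; 0.006 0 -0.0015 0 -1; 0.008 0 -0.002 0 -1; 0.010 0 -0.002 0 -1; 0.012 0 -0.002 0 -1; 0.014 0 -0.002 0 -1; 0.016 0 -0.002 0 -1")

```text
time_s: 15.15
tool_pos: [0.5334, 0.0595, 0.0404]
tool_rot: [-180.0, 0.0, 70.4]
force: [-0.0, 0.3, 0.4]
grip_width: 0.0003
```

```bash
python3 m.py w10.png
```

```text
15.15 [0.5334 0.0595 0.0404] [-179.9956    0.0063   70.3784] [-0.0011  0.2696  0.4083]
roller rel tool (lo,mid,hi) [[ 0.0219 -0.0288  0.0694]
 [ 0.0507  0.0005  0.0867]
 [ 0.0722  0.0298  0.0904]]
top line x,z [0.0447 0.0009 0.0891]
```

View pics/w10.png

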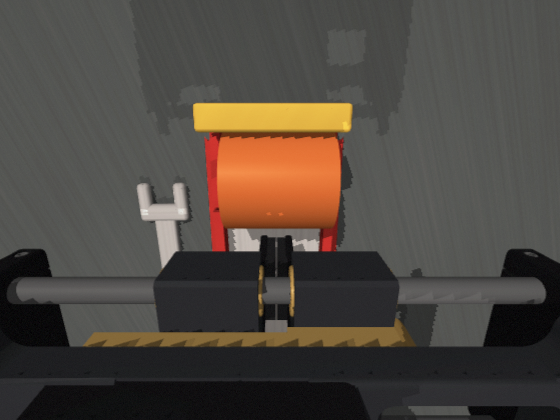

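The roller is at the stop (rows 137–228, stop at row 118), about 4 mm clear of the fingers. I'll withdraw back, then up.

Call:
drive_tool(moves="-0.006 0 -0.002 0 -1; -0.015 0 -0.008 0 -1; -0.025 0 -0.02 0 -1; -0.035 0 -0.04 0 -1; -0.045 0 -0.065 0 -1; -0.055 0 -0.09 0 -1; -0.06 0 -0.105 0 -1; -0.06 0 -0.11 0 -1")

```text
time_s: 16.0
tool_pos: [0.5141, 0.0014, 0.1524]
tool_rot: [179.8, 0.0, 70.2]
force: [0.8, 0.6, -0.3]
grip_width: 0.0006
```

```bash
python3 m.py w11.png
python3 - <<'E'
from h import *
p,_=read_camera('side')
cv2.imwrite('pics/s11.png',cv2.resize(p[130:300,190:400,::-1],(720,583),interpolation=cv2.INTER_CUBIC))
E
```

```text
16.0 [0.5141 0.0014 0.1524] [179.8101   0.0145  70.2476] [ 0.8392  0.621  -0.3213]
roller rel tool (lo,mid,hi) [[ 0.0784 -0.0307  0.0649]
 [ 0.1052 -0.0011  0.0864]
 [ 0.1334  0.0282  0.0907]]
stop [[ 0.1384 -0.0394  0.0782]
 [ 0.1438  0.0296  0.0798]
 [ 0.1461  0.033   0.081 ]]
top line x,z [ 0.1053 -0.0011  0.0893]
lane 0.07 -0.10537212802822954 -0.023319354542406204 0.00807153228342139
```

View pics/s11.png

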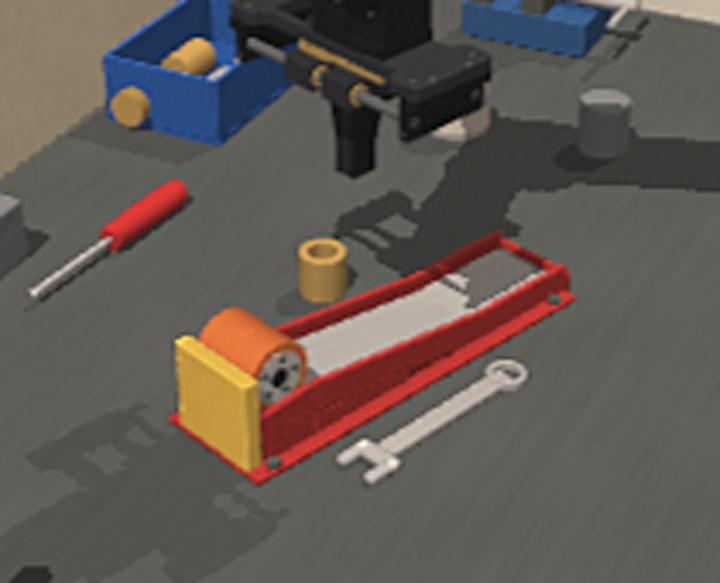

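The side view shows the roller resting against the yellow stop at crop pixel (250,350), the arm clear of it, and the sleeve and wrench in place.

```bash
python3 m.py w12.png; python3 -c "
from cell import *
print(sign_off())"
```

```text
16.1 [0.5135 0.0028 0.1508] [179.9388  -0.0048  70.3533] [ 0.7111 -0.0181  0.2293]
roller rel tool (lo,mid,hi) [[ 0.0767 -0.0294  0.0658]
 [ 0.1036  0.0004  0.0865]
 [ 0.1304  0.0294  0.0907]]
stop [[ 0.137  -0.0383  0.0787]
 [ 0.1423  0.0302  0.0798]
 [ 0.1446  0.0342  0.0812]]
top line x,z [0.1044 0.0004 0.0893]
lane 0.07 -0.10505366726964623 -0.022448111196500392 0.007918947445594099
the job is handed in; nothing more can be done
None
```

The roller is seated against the yellow stop and stays there by itself. I pushed it up the ramp with closed fingertips, followed it over the crest, then backed the arm clear and handed the job in at 16.1 s.

- **Last checks:** the roller's top measures about 90 mm above the bench, which matches the seat. It is centred in the lane, and its top line lies about 28–33 mm short of the stop's upright face. It stayed put with the arm withdrawn, and the force on the tool was near zero. The sleeve, wrench and other things in the last side view appear undisturbed; I checked that by eye only.
- **What went wrong on the way:** early on the ramp the tapered fingertips wedged against the roller, and the force on the tool reached about 21 N upward and 12 N along the lane. I eased up, backed off a few millimetres with the roller still resting on the fingers, and lowered the fingers. The roller may have rolled back slightly in that step, by a few millimetres at most. The rest of the push read about 1–3 N.
- **Disagreements:** the network's crest position in the side view was wrong, so I used my own fit of the lane instead. The first wrist view also gave a second, false roller detection, which I ignored.

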